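# Shut the herb planter's vent and hasp it

## Task

The planter's vent has been left open with its hasp folded down too early, so the hasp is in the way of the panel's catch. Swing the orange hasp up and well back, slide the blue vent panel fully shut towards the hasp, then swing the hasp down over the brass catch until it lies flat, and let go. Leave the spike, jar, pot lifter, clips and small pot where they are.

Things in the scene. Friction and masses are not known exactly. Their poses are not given: they have to be found in the camera images.
- planter: Cream plastic herb planter, fixed to the ledge, 200 (its x) by 480 (its y) by 120 mm high; origin at the centre of its underside, z up. Its flat deck is 120 mm above the ledge. The vent panel slides along its y; the hasp is hinged near its +y end; herbs (look only, up to 60 mm above the deck) grow in a pocket at its -y end, y below -170 mm. Two grey rails 10 mm wide and 14 mm high on the deck guide the panel at x = +/-77 mm.
- panel (a joint): Position of the blue vent panel (140 x 160 x 6 mm, top face 128 mm above the ledge): 0 = fully shut against its stop, grows in metres as it slides open towards the planter's -y, limit 0.105. Starts between 0.065 and 0.105. Stays where left; sliding friction about 1.5 N. It can only be shut when the hasp is raised: with the hasp down the catch runs against the hasp's end at about 0.053.
- panel_grip (a point): Grip point of the panel: a white upright fin on the panel, 50 mm long along the planter's y, 14 mm thick along its x, standing 34 mm above the panel's top face. The point lies on the fin's middle, 24 mm above the panel's top face (152 mm above the ledge). It moves with the panel; shut, it is at y = -25 mm in the planter's frame.
- catch (a point): Top of the brass catch on the panel, a loop 10 (x) by 16 (y) mm standing 20 mm above the panel's top face. It moves with the panel; shut, it is at x = 0, y = +75 mm in the planter's frame, 50 mm from the hinge line, and passes through the hasp's slot (18 x 25 mm) when the hasp is swung down.
- hasp (a joint): Angle of the orange hasp: 0 = lying flat over the catch's place, pointing to the planter's -y; grows in rad as its free end swings up and back towards +y; limit 2.0 (leaning back). Starts between 0 and 0.1. A stiff hinge holds it at any angle; swinging it takes about 1.5 N at the bar.
- hinge (a point): Middle of the hasp's hinge line, which is parallel to the planter's x, at y = +125 mm in the planter's frame and 136 mm above the ledge. Fixed to the planter, between two dark lugs (14 x 18 x 26 mm, at x = +/-27 mm). The hasp is a plate 36 mm wide, 5 mm thick, 95 mm long from this line, with the slot from 38 to 63 mm.
- hasp_bar (a point): Centre of the round cross bar at the hasp's free end, to hold or push it by: 16 mm diameter, 44 mm long, parallel to the planter's x (so pinched by its two ends it turns freely between the fingers). It lies 85 mm along the hasp from the hinge line and 22 mm off the plate's mid plane on the upper side: with the hasp flat it is 158 mm above the ledge and at y = +40 mm in the planter's frame. It moves with the hasp.
- spike: Bystander: stainless steel watering spike, 217 mm long, up to 36 mm wide and 18 mm high, lying loose; origin on its underside, pointed along its +x.
- jar: Bystander: closed glass jar of marbles, 76 mm diameter, 101 mm high, standing loose; origin at the centre of its underside.
- lifter: Bystander: forked wooden pot lifter, 193 mm long, 70 mm wide, 16 mm thick, lying loose; origin on its underside.
- clip_a: Bystander: red plastic plant clip, 74 x 22 x 25 mm, lying loose; origin at the centre of its underside.
- clip_b: Bystander: a second red plastic plant clip like the first.
- pot: Bystander: small empty terracotta pot, 84 mm rim diameter, 75 mm high, standing loose; origin at the centre of its underside.

How it is judged (in metres and radians):
On the way, in this order (a step that is already met when the one before it is completed fails the run):
1. the hasp is swung up, at least about 50 degrees from flat, while the panel is still open (value of joint hasp above 0.9 rad and value of joint panel above 0.03 m), for 0.2 s.
2. the panel is slid fully shut (within 4 mm) with the hasp still up (value of joint panel below 0.004 m and value of joint hasp above 0.4 rad), for 0.2 s.
At the end, for the whole second after the job is handed in: The panel is fully shut (within 4 mm), the hasp lies flat over the catch (within 0.1 rad) and at rest; no bystander was shifted by more than 30 mm or tipped over (value of joint panel below 0.004 m and value of joint hasp below 0.1 rad and velocity of joint hasp between -0.05 and 0.05 rad/s); the robot touches nothing.
It fails at once if a bystander (spike, jar, pot lifter, clip or small pot) is shifted by more than 30 mm (distance of any of spike, jar, lifter, clip_a, clip_b, pot from where it was at the start of the episode above 0.03 m).
It fails at once if the marble jar or small pot is tipped over (angle between any of jar, pot's own z axis and vertical above 0.5 rad).
It also fails if it takes over 51 s, if anything falls off the work surface, if the arm or the gripper's body presses on something with over 40 N, if the wrist force passes 120 N, or if a joint passes its speed limit or range.

## Robot

A 6-joint arm with a two-finger parallel gripper is mounted at the origin on the work surface. World frame = base frame: x ahead of the robot, y to its left, z up, the work surface at z = 0. Lengths are in mm, angles in rad, forces in N, time in s.
With the tool pointing down it reaches from about 350 to 875 mm from the base axis. Payload 4.2 kg.
Tool frame: the origin (TCP) lies between the finger pads; the fingertips stand 11 mm ahead of it and the grasp point (between the pads) lies 8 mm behind it; z points along the fingers, y is the direction in which the jaws open and shut (so a half turn about z gives the same grasp; the last joint's range is limited). The gripper opens to 85 mm and grips with 20 to 120 N. Pads are 22 mm wide; open, the fingers measure 114 mm over their backs; the gripper's body (76 mm by 85 mm) begins 54 mm behind the grasp point. The pads swing forward as they close: fully open they stand 13 mm farther back than shut.
Start: joints at [-0.875, 0.385, 0.008, 0, -1.194, -0.259], TCP at [264.413, -566.29, 242.312] pointing down, gripper open.
Joint ranges: [-3.14, 3.14], [-1.21, 2.06], [-1.07, 1.41], [-3.16, 2.05], [-2.99, -0.16], [-3.1, 3.1]. Speed limits (rad/s): [2.79, 2.79, 3.14, 3.14, 3.14, 3.14].

## Interface

Orientations are given as a unit quaternion [x, y, z, w].
In Python, from bench import * gives the robot as it stands.
- The arm moves only by the tool servo_tool, never from a script. Its argument "rows" is a list of rows, each a list of 7 numbers: the opening, from 0 (shut) to 1 (fully open), then the shift along the tool's x, y, z in cm, then the turn, a rotation vector about the tool's x, y, z in degrees. A call has 1 to 12 rows; each row shifts and turns the commanded pose from where the row before left it, along the tool's axes as they then stand; what a row does not reach is not made up. A row lasts 1/10 s, in which the tool goes at most 50 mm and 8.59 degrees, less where a joint would pass 70% of its speed; a pose out of reach is approached as far as the arm can. A call is refused whole if a number of a shift passes 5 or a number of a turn 8.59, either way. A call with a gripper value outside its range is refused whole. The fingers move at their own pace and stop on an object; the grip force is fixed at half the most. Time passes only in rows, so rows that do not move let the fingers close. It gives the time, the measured TCP pose, the force and the opening at its end, in the units of the state.
- read_state(): the state, without advancing time (a new reading comes with each control period).
- get_image(name): name is "side" or "top"; returns a dict with "image" (384x512x3 uint8, red, green, blue), "mtx" (3x3 intrinsics, pixels), "extrinsics" (4x4, takes a point from camera to world coordinates). Camera axes: x right, y up, looking along -z (the intrinsics and any distortion apply to the point x, -y, -z); pixel columns grow to the right and rows downward; lengths in mm; the calibration is good to about 2 mm. A picture is of the moment at which its call begins. There is no depth.
- job_done(): hands the job in, once; it reports no verdict.
The state is a dict: "clock": time; "joints": joint angles; "joint_vel": joint speeds; "joint_efforts": joint torques, N m; "position": TCP position; "ee_rot": TCP orientation; "contact_force": force on the tool from outside, world axes, zero at the start; "wrist_torque": the same for the moment, N m; "gripper_width": finger opening in mm.
Only numpy, scipy, OpenCV 4.12 (cv2) and the standard library are available. Lean on these libraries where they do the work, as an engineer would, in place of code of your own. Each camera call takes 0.05 s, during which the arm holds its last target. There are 200 camera calls.

## Working session

There is one attempt and no reset: what is moved stays moved. The work goes in short steps, Python scripts to look and compute and a tool call to move; the robot and the scene stay as the last step left them, time stands still between calls to the robot, and variables do not carry over. Pictures are saved under pics/ and viewed, about 8 in all and at most 12, crops included, and the job is handed in when it is done.

Besides the shell and the picture viewer there is one more tool, called as a command line: name --pt "numbers of a row" for each row, then --argument value for the rest. servo_tool: Moves the arm, as the interface text tells. Its arguments: {"type":"object","properties":{"rows":{"type":"array","items":{"type":"array","items":{"type":"number"}}}},"required":["rows"]}

```bash
mkdir -p pics; ls
python3 - <<'E'
from bench import *
import cv2,pickle
s=read_state(); print(s)
for n in("top","side"):
    d=get_image(n); pickle.dump(d,open(f"{n}0.pkl","wb")); print(n,d["mtx"],d["extrinsics"],[k for k in d])
    cv2.imwrite(f"pics/{n}0.png",cv2.resize(d["image"][:,:,::-1],(800,600),interpolation=cv2.INTER_CUBIC))
E
```

```text
pics
{'clock': 0.0, 'joints': array([-8.75391122e-01,  3.85567863e-01,  6.64294637e-03, -4.48224668e-04,
       -1.19403842e+00, -2.58566075e-01]), 'joint_vel': array([ 3.24197093e-04,  1.59070314e-03, -5.99067081e-05, -1.69155964e-03,
        9.77455286e-04,  1.92892002e-03]), 'joint_efforts': array([ 1.65812544e-03, -3.92289805e+01,  1.88400328e+01,  4.18612942e+00,
       -4.58051931e-03,  3.17207327e-07]), 'position': array([ 264.17498978, -565.80993229,  241.2289867 ]), 'ee_rot': array([-2.16606162e-01,  9.76258446e-01,  1.05820105e-03, -3.12387283e-04]), 'contact_force': array([ 0.74789892, -1.08901569, -0.20262104]), 'wrist_torque': array([-0.01312066,  0.07035283, -0.02426437]), 'gripper_width': 85.32811989322255}
top [[478.7993978    0.         253.16982236]
 [  0.         478.7993978  195.31936399]
 [  0.           0.           1.        ]] [[-6.71508100e-03  9.84587969e-01 -1.74761093e-01  4.17950547e+02]
 [-9.99680499e-01 -1.08685724e-02 -2.28204687e-02  1.80816415e+01]
 [-2.43681625e-02  1.74552015e-01  9.84346375e-01  1.03166223e+03]
 [ 0.00000000e+00  0.00000000e+00  0.00000000e+00  1.00000000e+00]] ['image', 'mtx', 'extrinsics']
side [[383.79486168   0.         258.73783803]
 [  0.         383.79486168 191.85390964]
 [  0.           0.           1.        ]] [[-8.93990796e-01  3.40487265e-01 -2.91288310e-01  3.65469210e+02]
 [-4.47983721e-01 -6.65321241e-01  5.97208701e-01  4.82390184e+02]
 [ 9.54165745e-03  6.64391502e-01  7.47323817e-01  7.05561635e+02]
 [ 0.00000000e+00  0.00000000e+00  0.00000000e+00  1.00000000e+00]] ['image', 'mtx', 'extrinsics']
```

View pics/top0.png

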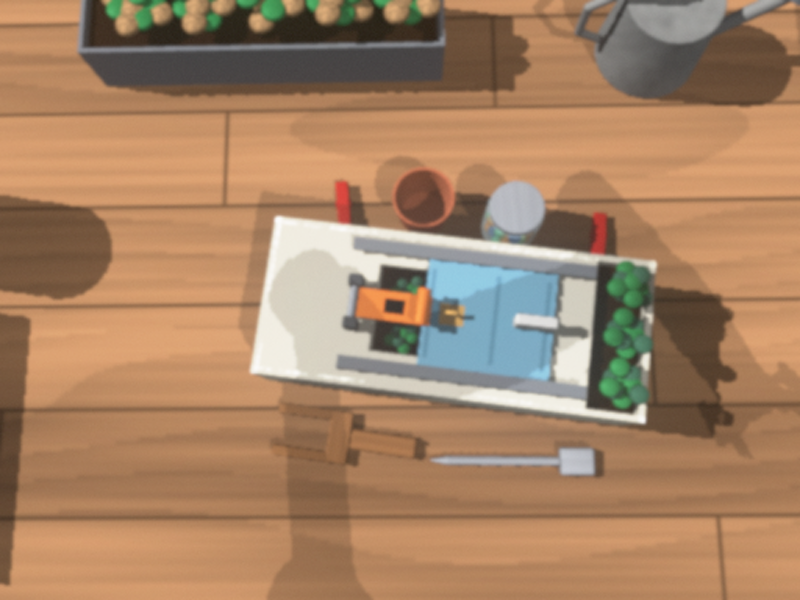

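View pics/side0.png

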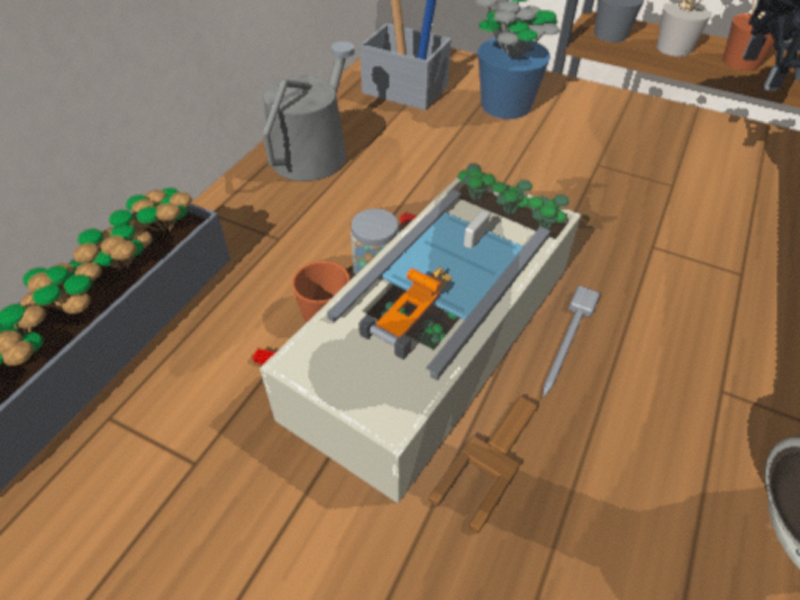

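The top view shows the planter's deck corners at (276,217), (655,262), (645,422) and (252,373), the hasp bar at about (424,306), the white fin at about (537,320) and the catch at about (455,315). In the side view the deck's corners are at (265,368), (400,460) and (580,215). The jar, pot and clips stand on the +x side, and the spike and lifter on the -x side.

```bash
cat > h.py <<'E'
import numpy as np, pickle, cv2
from scipy.optimize import least_squares
def proj(d,P):
    E=d["extrinsics"]; p=(np.asarray(P)-E[:3,3])@E[:3,:3]; p=p*[1,-1,-1]
    q=p@d["mtx"].T; return q[:,:2]/q[:,2:]
def planter(x,P):
    c,s=np.cos(x[2]),np.sin(x[2]); P=np.asarray(P,float)
    return P@np.array([[c,s,0],[-s,c,0],[0,0,1]])+[x[0],x[1],0]
def bar(a): # hasp bar in planter frame
    return [0,125-85*np.cos(a)+22*np.sin(a),136+85*np.sin(a)+22*np.cos(a)]
E
python3 - <<'E'
from h import *
D={n:pickle.load(open(n+"0.pkl","rb")) for n in("top","side")}
def pts(x):
    q=x[3]*1000
    return dict(c1=[100,240,120],c2=[100,-240,120],c3=[-100,-240,120],c4=[-100,240,120],fin=[0,-25-q,162],bar=bar(x[4]),r1=[77,0,0])
obs=[("top","c1",276,217),("top","c2",655,262),("top","c3",645,422),("top","c4",252,373),("side","c1",265,368),("side","c4",400,460),("side","c3",580,215),
("top","fin",537,319),("side","fin",481,225),("top","bar",423,306),("side","bar",424,281)]
def res(x):
    p=pts(x); return np.concatenate([proj(D[n],planter(x,[p[k]]))[0]-(np.array([u,v])+.5)/1.5625+.5 for n,k,u,v in obs])
r=least_squares(res,[460,-20,-.12,.08,.05],x_scale=[10,10,.05,.01,.05],loss="soft_l1")
print(r.x); print(np.round(res(r.x).reshape(-1,2),1))
x=r.x
for k,P in dict(hinge=[0,125,136],bar=bar(x[4]),fin=[0,-25-1000*x[3],152]).items(): print(k,planter(x,[P]).round(1))
E
```

```text
[ 5.65013919e+02 -3.37748546e+01 -1.32132421e-01  6.88198954e-02
  2.98298396e-02]
[[-0.1 -0.1]
 [ 1.1 -0.8]
 [ 0.5  0.4]
 [-0.7  0.2]
 [-3.   1.3]
 [-0.  -0.9]
 [ 0.6  0.1]
 [-0.1  1. ]
 [-2.2 -2.2]
 [-0.2  0.7]
 [ 0.2 -0.2]]
hinge [[581.5  90.1 136. ]]
bar [[570.4   6.6 160.5]]
fin [[ 552.7 -126.8  152. ]]
```

servo_tool --pt "1 0 0 -0.5 0 0 -8.2" --pt "1 0 0 -0.5 0 0 -8.2" --pt "1 0 0 -0.5 0 0 -8.2" --pt "1 0 0 -0.5 0 0 -8.2" --pt "1 0 0 0 0 0 -8.2" --pt "1 0 0 0 0 0 -8.2" --pt "1 0 0 0 0 0 -8.2" --pt "1 0 0 0 0 0 0"

```text
clock: 0.9
position: [264.3, -566.0, 261.7]
ee_rot: [-0.659, 0.752, 0.001, 0.0]
contact_force: [-0.2, -0.9, 0.0]
gripper_width: 85.6
```

```bash
cat >> h.py <<'E'
from scipy.spatial.transform import Rotation as Rn
X=[565.0,-33.8,-.1321]
def go(P,planterframe=True):
    from bench import read_state
    s=read_state(); R=Rn.from_quat(s["ee_rot"]); T=planter(X,[P])[0] if planterframe else np.array(P)
    p=s["position"]; c,sn=np.cos(X[2]),np.sin(X[2])
    print("t",round(s["clock"],2),"pf pos",np.round(np.array([[c,sn,0],[-sn,c,0],[0,0,1]])@(p-[X[0],X[1],0]),1),"w",s["gripper_width"].round(1),"F",s["contact_force"].round(1))
    print("tool y yaw",np.degrees(np.arctan2(*R.as_matrix()[[1,0],1])).round(2),"z",R.as_matrix()[:,2].round(3))
    print("shift cm",(R.inv().apply(T-p)/10).round(2))
E
python3 -c "
from h import *
go([0,40,250])"
```

```text
Traceback (most recent call last):
  File "h.py", line 17, in go
    print("t",round(s["clock"],2),"pf pos",np.round(np.array([[c,sn,0],[-sn,c,0],[0,0,1]])@(p-[X[0],X[1],0]),1),"w",s["gripper_width"].round(1),"F",s["contact_force"].round(1))
                                                                                                                    ^^^^^^^^^^^^^^^^^^^^^^^^
AttributeError: 'float' object has no attribute 'round'
```

```bash
sed -i 's/s\["gripper_width"\].round(1)/round(s["gripper_width"],1)/' h.py; python3 -c "
from h import *
go([0,40,250])"
```

```text
t 0.9 pf pos [-228.  -567.2  261.7] w 85.6 F [-0.2 -0.9  0. ]
tool y yaw 172.41 z [-0.001  0.001 -1.   ]
shift cm [-60.73 -22.78   1.21]
```

servo_tool --pt "1 -2.5 -0.95 0 0 0 0" --pt "1 -2.5 -0.95 0 0 0 0" --pt "1 -2.5 -0.95 0 0 0 0" --pt "1 -2.5 -0.95 0 0 0 0" --pt "1 -2.5 -0.95 0 0 0 0" --pt "1 -2.5 -0.95 0 0 0 0" --pt "1 -2.5 -0.95 0 0 0 0" --pt "1 -2.5 -0.95 0 0 0 0" --pt "1 -2.5 -0.95 0 0 0 0" --pt "1 -2.5 -0.95 0 0 0 0" --pt "1 -2.5 -0.95 0 0 0 0" --pt "1 -2.5 -0.95 0 0 0 0"

```text
clock: 2.1
position: [417.2, -282.9, 262.2]
ee_rot: [-0.657, 0.753, 0.0, -0.0]
contact_force: [0.2, -0.5, -0.9]
gripper_width: 85.4
```

servo_tool --pt "1 -2.5 -0.95 0 0 0 0" --pt "1 -2.5 -0.95 0 0 0 0" --pt "1 -2.5 -0.95 0 0 0 0" --pt "1 -2.5 -0.95 0 0 0 0" --pt "1 -2.5 -0.95 0 0 0 0" --pt "1 -2.5 -0.95 0 0 0 0" --pt "1 -2.5 -0.95 0 0 0 0" --pt "1 -2.5 -0.95 0 0 0 0" --pt "1 -2.5 -0.95 0 0 0 0" --pt "1 -2.5 -0.95 0 0 0 0" --pt "1 -0.7 0 0.6 0 0 0" --pt "1 0 0 0.6 0 0 0"

```text
clock: 3.3
position: [544.8, -40.9, 249.5]
ee_rot: [-0.659, 0.752, 0.0, -0.0]
contact_force: [-0.8, -0.0, -0.3]
gripper_width: 85.3
```

```bash
python3 -c "
from h import *
go([0,40,152])"
```

```text
t 3.3 pf pos [-19.1  -9.7 249.5] w 85.3 F [-0.8 -0.  -0.3]
tool y yaw 172.4 z [-0.001  0.    -1.   ]
shift cm [-4.97 -1.91  9.75]
```

servo_tool --pt "1 -2.5 -1.0 0 0 0 0" --pt "1 -2.5 -0.9 0 0 0 0" --pt "1 0 0 2.5 0 0 0" --pt "1 0 0 2.5 0 0 0" --pt "1 0 0 2 0 0 0" --pt "1 0 0 1.5 0 0 0" --pt "1 0 0 1.2 0 0 0" --pt "1 0 0 0 0 0 0" --pt "1 0 0 0 0 0 0"

```text
clock: 4.2
position: [570.5, 4.9, 153.6]
ee_rot: [-0.659, 0.753, -0.0, 0.0]
contact_force: [0.9, 0.5, 0.3]
gripper_width: 85.7
```

Run:
```python
from h import *
from bench import *
go([0,40,152])
a=get_image("top");b=get_image("side")
f=lambda d,c:cv2.resize(d["image"][c[1]:c[1]+180,c[0]:c[0]+200,::-1],(400,360),interpolation=cv2.INTER_CUBIC)
cv2.imwrite("pics/g1.png",np.hstack([f(a,(180,110)),f(b,(180,100))]))
```

```text
t 4.2 pf pos [  0.4  39.1 153.6] w 85.7 F [0.9 0.5 0.3]
tool y yaw 172.38 z [ 0. -0. -1.]
shift cm [-0.09  0.04  0.16]
```

View pics/g1.png

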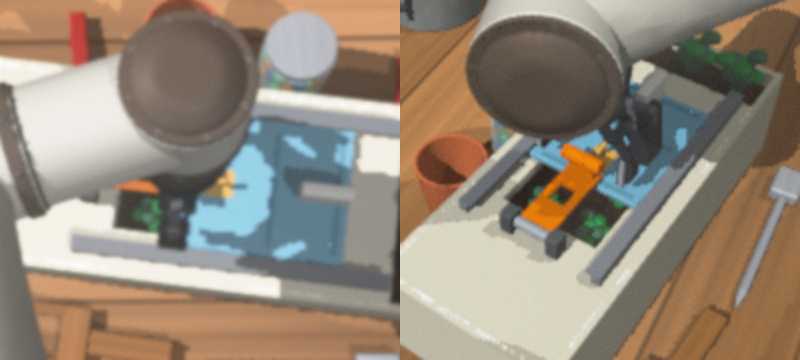

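The picture shows the open fingers straddling the orange bar, with the near finger at (625,165) and the bar at (583,160) in the right half. I'll lower a little and close.

servo_tool --pt "1 0 0 0.2 0 0 0" --pt "0 0 0 0 0 0 0" --pt "0 0 0 0 0 0 0" --pt "0 0 0 0 0 0 0" --pt "0 0 0 0 0 0 0" --pt "0 0 0 0 0 0 0" --pt "0 0 0 0 0 0 0" --pt "0 0 0 0 0 0 0"

```text
clock: 5.1
position: [572.5, 5.1, 152.4]
ee_rot: [-0.659, 0.752, -0.002, 0.002]
contact_force: [4.6, -2.5, 0.7]
gripper_width: 42.7
```

Run:
```python
from h import *
go([0,40,152])
B=np.array([bar(a) for a in np.linspace(0.03,1.53,26)])
print((np.diff(B,axis=0)[:,1:]/10).round(2).tolist())
```

```text
t 5.1 pf pos [  2.3  39.5 152.4] w 42.7 F [ 4.6 -2.5  0.7]
tool y yaw 172.47 z [ 0.005 -0.    -1.   ]
shift cm [-0.05  0.23  0.04]
[[0.16, 0.5], [0.19, 0.49], [0.22, 0.48], [0.25, 0.46], [0.28, 0.45], [0.3, 0.43], [0.33, 0.41], [0.35, 0.39], [0.38, 0.37], [0.4, 0.35], [0.42, 0.32], [0.44, 0.3], [0.45, 0.27], [0.47, 0.24], [0.48, 0.21], [0.49, 0.18], [0.5, 0.15], [0.51, 0.12], [0.52, 0.09], [0.52, 0.06], [0.53, 0.03], [0.53, -0.0], [0.53, -0.03], [0.52, -0.06], [0.52, -0.1]]
```

servo_tool --pt "0 0 -0.2 0 0 0 0" --pt "0 -0.16 0 -0.5 0 0 0" --pt "0 -0.19 0 -0.49 0 0 0" --pt "0 -0.22 0 -0.48 0 0 0" --pt "0 -0.25 0 -0.46 0 0 0" --pt "0 -0.28 0 -0.45 0 0 0" --pt "0 -0.3 0 -0.43 0 0 0"

```text
clock: 5.8
position: [574.4, 18.7, 178.5]
ee_rot: [-0.659, 0.752, -0.0, -0.001]
contact_force: [6.2, -3.0, -6.1]
gripper_width: 42.7
```

servo_tool --pt "0 -0.33 0 -0.41 0 0 0" --pt "0 -0.35 0 -0.39 0 0 0" --pt "0 -0.38 0 -0.37 0 0 0" --pt "0 -0.4 0 -0.35 0 0 0" --pt "0 -0.42 0 -0.32 0 0 0" --pt "0 -0.44 0 -0.3 0 0 0"

```text
clock: 6.4
position: [577.4, 41.4, 200.0]
ee_rot: [-0.659, 0.752, -0.0, -0.001]
contact_force: [4.9, -3.5, -5.7]
gripper_width: 42.3
```

servo_tool --pt "0 -0.45 0 -0.27 0 0 0" --pt "0 -0.47 0 -0.24 0 0 0" --pt "0 -0.48 0 -0.21 0 0 0" --pt "0 -0.49 0 -0.18 0 0 0" --pt "0 -0.5 0 -0.15 0 0 0" --pt "0 -0.51 0 -0.12 0 0 0"

```text
clock: 7.0
position: [581.3, 69.5, 212.6]
ee_rot: [-0.659, 0.753, -0.001, -0.001]
contact_force: [3.9, -6.4, 0.6]
gripper_width: 42.1
```

servo_tool --pt "0 -0.52 0 -0.09 0 0 0" --pt "0 -0.52 0 -0.06 0 0 0" --pt "0 -0.53 0 -0.03 0 0 0" --pt "0 -0.53 0 0 0 0 0" --pt "0 -0.53 0 0.03 0 0 0" --pt "0 -0.52 0 0.06 0 0 0" --pt "0 -0.52 0 0.1 0 0 0" --pt "0 0 0 0 0 0 0"

```text
clock: 7.8
position: [586.5, 107.3, 214.4]
ee_rot: [-0.66, 0.752, -0.001, 0.0]
contact_force: [0.6, -1.5, 6.3]
gripper_width: 41.2
```

Run:
```python
from h import *
from bench import *
go([0,-94,150])
b=get_image("side")
cv2.imwrite("pics/g2.png",cv2.resize(b["image"][80:260,180:380,::-1],(400,360),interpolation=cv2.INTER_CUBIC))
```

```text
t 7.8 pf pos [  2.7 142.7 214.4] w 41.2 F [ 0.6 -1.5  6.3]
tool y yaw 172.52 z [ 0.002 -0.001 -1.   ]
shift cm [23.67  0.32  6.46]
```

View pics/g2.png

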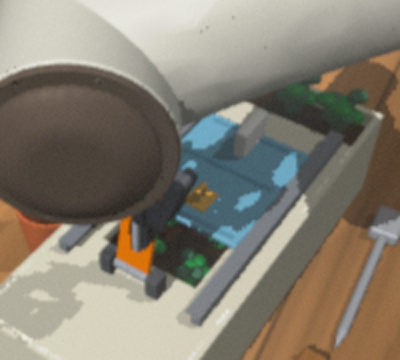

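The side view shows the hasp standing upright at (135,245), held by the fingers, with the panel still open: catch at (200,195), fin at (245,135). I'll release and go to the fin.

servo_tool --pt "1 0 0 0 0 0 0" --pt "1 0 0 0 0 0 0" --pt "1 0 0 0 0 0 0" --pt "1 0 0 0 0 0 0" --pt "1 0 0 -1 0 0 0" --pt "1 0 0 -2 0 0 0" --pt "1 0 0 -2 0 0 0" --pt "1 0 0 -1 0 0 0"

```text
clock: 8.65
position: [586.8, 107.3, 275.1]
ee_rot: [-0.659, 0.752, -0.001, 0.002]
contact_force: [-0.7, -0.3, -0.3]
gripper_width: 85.3
```

servo_tool --pt "1 2 0 0 0 0 0" --pt "1 2.5 0 0 0 0 0" --pt "1 2.5 0 0 0 0 0" --pt "1 2.5 0 0 0 0 0" --pt "1 2.5 0 0 0 0 0" --pt "1 2.5 0 0 0 0 0" --pt "1 2.5 0 0 0 0 0" --pt "1 2.5 0 0 0 0 0" --pt "1 2.5 0 0 0 0 0" --pt "1 1.7 0 0 0 0 0" --pt "1 0 0 0 0 0 0"

```text
clock: 9.75
position: [553.4, -130.2, 271.6]
ee_rot: [-0.658, 0.753, 0.001, -0.001]
contact_force: [0.2, 0.6, -0.7]
gripper_width: 85.2
```

Run:
```python
from h import *
from bench import *
go([1,-94,146])
b=get_image("side")
cv2.imwrite("pics/g3.png",cv2.resize(b["image"][80:260,180:380,::-1],(400,360),interpolation=cv2.INTER_CUBIC))
```

```text
t 9.75 pf pos [  1.2 -97.1 271.6] w 85.2 F [ 0.2  0.6 -0.7]
tool y yaw 172.22 z [-0.002  0.    -1.   ]
shift cm [-3.100e-01 -1.000e-02  1.256e+01]
```

View pics/g3.png

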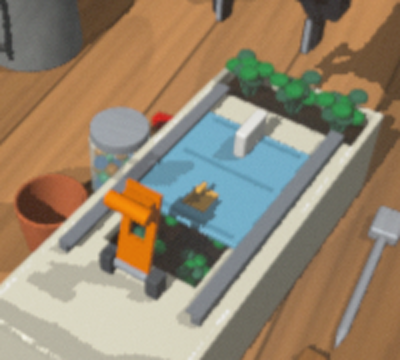

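The hasp stays up at (130,225), and the fin at (250,133) is clear. I'll lower onto the fin and pinch it.

servo_tool --pt "1 -0.3 0 2.5 0 0 0" --pt "1 0 0 2.5 0 0 0" --pt "1 0 0 2.5 0 0 0" --pt "1 0 0 2 0 0 0" --pt "1 0 0 1.5 0 0 0" --pt "1 0 0 1.2 0 0 0" --pt "0 0 0 0.2 0 0 0" --pt "0 0 0 0 0 0 0" --pt "0 0 0 0 0 0 0" --pt "0 0 0 0 0 0 0" --pt "0 0 0 0 0 0 0" --pt "0 0 0 0 0 0 0"

```text
clock: 11.0
position: [555.0, -124.9, 149.3]
ee_rot: [-0.659, 0.752, -0.0, 0.0]
contact_force: [-2.8, -0.1, 2.7]
gripper_width: 12.7
```

servo_tool --pt "0 0 0 0 0 0 0" --pt "0 0 0 0 0 0 0"

```text
clock: 11.2
position: [555.1, -124.9, 149.3]
ee_rot: [-0.659, 0.752, -0.0, 0.0]
contact_force: [-2.7, 1.6, 5.6]
gripper_width: 12.9
```

```bash
python3 -c "
from h import *
go([0,-25,146])"
```

```text
t 11.2 pf pos [  2.1 -91.6 149.3] w 12.9 F [-2.7  1.6  5.6]
tool y yaw 172.42 z [ 0. -0. -1.]
shift cm [-6.66  0.22  0.33]
```

servo_tool --pt "0 -0.5 0 0 0 0 0" --pt "0 -1 0 0 0 0 0" --pt "0 -1 0 0 0 0 0" --pt "0 -1 0 0 0 0 0" --pt "0 -1 0 0 0 0 0" --pt "0 -0.8 0 0 0 0 0" --pt "0 -0.5 0 0 0 0 0" --pt "0 0 0 0 0 0 0"

```text
clock: 12.0
position: [563.0, -66.9, 149.3]
ee_rot: [-0.659, 0.752, -0.0, 0.0]
contact_force: [-2.4, 2.0, 5.0]
gripper_width: 12.8
```

servo_tool --pt "0 -0.3 0 0 0 0 0" --pt "0 -0.3 0 0 0 0 0" --pt "0 -0.2 0 0 0 0 0" --pt "0 0 0 0 0 0 0" --pt "0 0 0 0 0 0 0"

```text
clock: 12.5
position: [564.0, -59.5, 149.3]
ee_rot: [-0.659, 0.752, -0.0, 0.0]
contact_force: [-2.2, -0.1, 5.0]
gripper_width: 12.6
```

```bash
python3 -c "
from h import *
go([0,-25,146])"
```

```text
t 12.5 pf pos [  2.4 -25.6 149.3] w 12.6 F [-2.2 -0.1  5. ]
tool y yaw 172.43 z [ 0.001 -0.    -1.   ]
shift cm [-0.06  0.24  0.33]
```

Not against the stop yet; I'll press on gently.

servo_tool --pt "0 -0.3 0 0 0 0 0" --pt "0 -0.2 0 0 0 0 0" --pt "0 0 0 0 0 0 0"

```text
clock: 12.8
position: [564.6, -54.6, 149.3]
ee_rot: [-0.659, 0.752, -0.0, 0.0]
contact_force: [-2.0, -0.1, 5.3]
gripper_width: 13.0
```

servo_tool --pt "0 -0.3 0 0 0 0 0" --pt "0 -0.2 0 0 0 0 0" --pt "0 0 0 0 0 0 0"

```text
clock: 13.1
position: [564.6, -54.2, 149.4]
ee_rot: [-0.659, 0.752, -0.002, -0.003]
contact_force: [-0.6, -18.1, 4.8]
gripper_width: 12.7
```

The stop is met: 18 N and no further motion. I'll open, rise and go back above the bar.

servo_tool --pt "1 0 0 0 0 0 0" --pt "1 0 0 0 0 0 0" --pt "1 0 0 0 0 0 0" --pt "1 0 0 0 0 0 0" --pt "1 0 0 0 0 0 0" --pt "1 0 0 -1.5 0 0 0" --pt "1 0 0 -2.5 0 0 0" --pt "1 0 0 -2.5 0 0 0" --pt "1 0 0 -2.5 0 0 0" --pt "1 0 0 -2.5 0 0 0" --pt "1 0 0 -1.3 0 0 0" --pt "1 0 0 0 0 0 0"

```text
clock: 14.3
position: [566.0, -49.2, 278.3]
ee_rot: [-0.659, 0.752, -0.001, 0.002]
contact_force: [-0.0, 0.3, -0.6]
gripper_width: 85.7
```

Run:
```python
from h import *
from bench import *
go([2.3,142.5,277])
a=get_image("top");b=get_image("side")
f=lambda d,c:cv2.resize(d["image"][c[1]:c[1]+180,c[0]:c[0]+200,::-1],(400,360),interpolation=cv2.INTER_CUBIC)
cv2.imwrite("pics/g4.png",np.hstack([f(a,(150,110)),f(b,(180,80))]))
```

```text
t 14.3 pf pos [  3.1 -15.2 278.3] w 85.7 F [-0.   0.3 -0.6]
tool y yaw 172.45 z [ 0.004  0.001 -1.   ]
shift cm [-15.77   0.07   0.15]
```

View pics/g4.png

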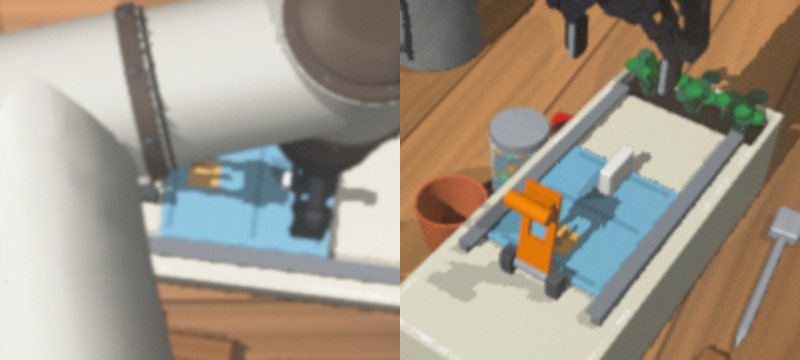

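The side view shows the panel shut, with the vent covered, the catch at (568,238) and the fin at (618,168). The hasp is upright with its bar at (530,205). Next I'll regrip the bar where I let it go, TCP at planter y 142.5 and z 214.

servo_tool --pt "1 -2.3 0 0 0 0 0" --pt "1 -2.3 0 0 0 0 0" --pt "1 -2.3 0 0 0 0 0" --pt "1 -2.3 0 0 0 0 0" --pt "1 -2.3 0 0 0 0 0" --pt "1 -2.3 0 0 0 0 0" --pt "1 -1.9 0 0 0 0 0" --pt "1 0 0 2 0 0 0" --pt "1 0 0 2 0 0 0" --pt "1 0 0 1.5 0 0 0" --pt "1 0 0 0.8 0 0 0" --pt "1 0 0 0 0 0 0"

```text
clock: 15.6
position: [585.0, 105.8, 211.4]
ee_rot: [-0.659, 0.752, 0.001, -0.002]
contact_force: [0.5, 0.2, -0.4]
gripper_width: 85.5
```

servo_tool --pt "0 0 0 0 0 0 0" --pt "0 0 0 0 0 0 0" --pt "0 0 0 0 0 0 0" --pt "0 0 0 0 0 0 0" --pt "0 0 0 0 0 0 0" --pt "0 0 0 0 0 0 0" --pt "0 0 0 0 0 0 0"

```text
clock: 16.3
position: [586.5, 106.2, 214.7]
ee_rot: [-0.659, 0.752, -0.001, 0.001]
contact_force: [-0.6, 0.2, 5.8]
gripper_width: 42.2
```

Run:
```python
from h import *
go([2.3,142.5,214])
B=np.array([bar(a) for a in np.linspace(1.53,0.0,26)])
print((np.diff(B,axis=0)[:,1:]/10).round(2).tolist())
```

```text
t 16.3 pf pos [  2.8 141.6 214.7] w 42.2 F [-0.6  0.2  5.8]
tool y yaw 172.45 z [ 0.002  0.    -1.   ]
shift cm [-0.09  0.05  0.07]
[[-0.53, 0.1], [-0.53, 0.06], [-0.54, 0.03], [-0.54, -0.0], [-0.54, -0.03], [-0.53, -0.07], [-0.53, -0.1], [-0.52, -0.13], [-0.51, -0.16], [-0.5, -0.19], [-0.49, -0.22], [-0.47, -0.25], [-0.46, -0.28], [-0.44, -0.31], [-0.42, -0.34], [-0.4, -0.36], [-0.38, -0.38], [-0.35, -0.41], [-0.33, -0.43], [-0.3, -0.45], [-0.27, -0.46], [-0.24, -0.48], [-0.21, -0.49], [-0.18, -0.51], [-0.15, -0.52]]
```

servo_tool --pt "0 0.53 0 -0.2 0 0 0" --pt "0 0.53 0 -0.16 0 0 0" --pt "0 0.54 0 -0.03 0 0 0" --pt "0 0.54 0 0 0 0 0" --pt "0 0.54 0 0.03 0 0 0" --pt "0 0.53 0 0.07 0 0 0" --pt "0 0.53 0 0.1 0 0 0" --pt "0 0.52 0 0.13 0 0 0" --pt "0 0.51 0 0.16 0 0 0" --pt "0 0.5 0 0.19 0 0 0"

```text
clock: 17.3
position: [579.4, 53.8, 211.6]
ee_rot: [-0.661, 0.751, -0.001, 0.001]
contact_force: [2.2, 0.5, 9.0]
gripper_width: 41.4
```

servo_tool --pt "0 0.49 0 0.22 0 0 0" --pt "0 0.47 0 0.25 0 0 0" --pt "0 0.46 0 0.28 0 0 0" --pt "0 0.44 0 0.31 0 0 0" --pt "0 0.42 0 0.34 0 0 0" --pt "0 0.4 0 0.36 0 0 0" --pt "0 0.38 0 0.38 0 0 0"

```text
clock: 18.0
position: [574.9, 21.1, 191.8]
ee_rot: [-0.658, 0.753, -0.001, -0.001]
contact_force: [-1.3, -3.0, 13.2]
gripper_width: 41.4
```

servo_tool --pt "0 0.35 0 0.41 0 0 0" --pt "0 0.33 0 0.43 0 0 0" --pt "0 0.3 0 0.45 0 0 0" --pt "0 0.27 0 0.46 0 0 0" --pt "0 0.24 0 0.48 0 0 0"

```text
clock: 18.5
position: [572.5, 4.6, 169.5]
ee_rot: [-0.66, 0.752, -0.002, -0.002]
contact_force: [-0.2, -10.8, 12.5]
gripper_width: 41.4
```

servo_tool --pt "0 0.21 0 0.49 0 0 0" --pt "0 0.18 0 0.51 0 0 0" --pt "0 0.15 0 0.52 0 0 0" --pt "0 0 0 0 0 0 0" --pt "0 0 0 0 0 0 0"

```text
clock: 19.0
position: [572.1, -1.3, 154.0]
ee_rot: [-0.658, 0.753, -0.002, -0.002]
contact_force: [-1.7, -12.6, 10.5]
gripper_width: 41.2
```

Run:
```python
from h import *
from bench import *
go([2.3,40,151])
b=get_image("side")
cv2.imwrite("pics/g5.png",cv2.resize(b["image"][80:260,180:380,::-1],(400,360),interpolation=cv2.INTER_CUBIC))
```

```text
t 19.0 pf pos [  2.8  33.2 154. ] w 41.2 F [ -1.7 -12.6  10.5]
tool y yaw 172.33 z [ 0.    -0.006 -1.   ]
shift cm [-0.69  0.05  0.3 ]
```

View pics/g5.png

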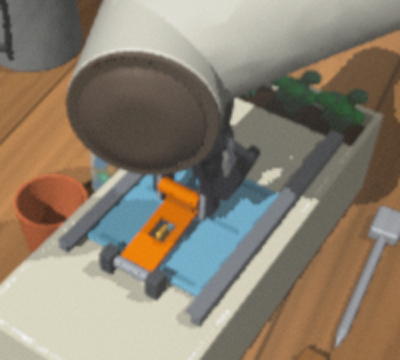

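The hasp is nearly flat, with the catch at (160,230) showing inside its slot. I'll release, rise, close the fingers and press the bar down from above to make sure it is flat.

servo_tool --pt "0 0 0 0.3 0 0 0" --pt "0 0 0 0 0 0 0" --pt "1 0 0 0 0 0 0" --pt "1 0 0 0 0 0 0" --pt "1 0 0 0 0 0 0" --pt "1 0 0 0 0 0 0" --pt "1 0 0 -1.5 0 0 0" --pt "1 0 0 -2 0 0 0" --pt "1 0 0 -2 0 0 0" --pt "1 0 0 -1 0 0 0" --pt "0 0 0 0 0 0 0" --pt "0 0 0 0 0 0 0"

```text
clock: 20.25
position: [571.6, 3.6, 212.7]
ee_rot: [-0.659, 0.752, 0.001, -0.001]
contact_force: [-0.6, -0.9, 0.3]
gripper_width: 58.9
```

servo_tool --pt "0 0 0 0 0 0 0" --pt "0 0 0 0 0 0 0" --pt "0 0 0 0 0 0 0" --pt "0 0 0 0 0 0 0" --pt "0 0 0 0 0 0 0" --pt "0 0 0 0 0 0 0"

```text
clock: 20.85
position: [572.2, 3.4, 213.6]
ee_rot: [-0.659, 0.752, 0.0, 0.0]
contact_force: [0.4, 0.2, 0.7]
gripper_width: -0.3
```

Run:
```python
from h import *
go([2,40,155])
```

```text
t 20.85 pf pos [  2.2  37.8 213.6] w -0.3 F [0.4 0.2 0.7]
tool y yaw 172.42 z [ 0.  0. -1.]
shift cm [-0.22  0.02  5.86]
```

servo_tool --pt "0 -0.2 0 1 0 0 0" --pt "0 0 0 1 0 0 0" --pt "0 0 0 0.6 0 0 0" --pt "0 0 0 0.3 0 0 0" --pt "0 0 0 0.3 0 0 0" --pt "0 0 0 0.2 0 0 0" --pt "0 0 0 0.2 0 0 0" --pt "0 0 0 0 0 0 0"

```text
clock: 21.65
position: [572.5, 5.4, 177.5]
ee_rot: [-0.659, 0.752, 0.0, 0.0]
contact_force: [0.3, 1.3, 0.3]
gripper_width: 0.0
```

servo_tool --pt "0 0 0 0.2 0 0 0" --pt "0 0 0 0 0 0 0"

```text
clock: 21.85
position: [572.8, 5.4, 176.9]
ee_rot: [-0.659, 0.752, -0.0, 0.0]
contact_force: [-1.2, -0.7, 4.6]
gripper_width: 0.0
```

Contact is at about 177 mm, the flat height; I'll press slightly more, then retreat.

servo_tool --pt "0 0 0 0.2 0 0 0" --pt "0 0 0 0.2 0 0 0" --pt "0 0 0 0 0 0 0"

```text
clock: 22.15
position: [573.0, 5.3, 176.2]
ee_rot: [-0.66, 0.752, -0.001, 0.001]
contact_force: [-7.6, 1.1, 18.7]
gripper_width: -0.3
```

servo_tool --pt "0 0 0 -1 0 0 0" --pt "0 0 0 -2 0 0 0" --pt "0 0 0 -2.5 0 0 0" --pt "0 0 0 -2.5 0 0 0" --pt "0 0 0 -2.5 0 0 0" --pt "0 2.5 0 0 0 0 0" --pt "0 2.5 0 0 0 0 0" --pt "0 2.5 0 0 0 0 0" --pt "0 2.5 0 0 0 0 0" --pt "0 2.5 0 0 0 0 0" --pt "0 0 0 0 0 0 0" --pt "0 0 0 0 0 0 0"

```text
clock: 23.35
position: [555.9, -118.7, 276.5]
ee_rot: [-0.658, 0.753, 0.0, 0.0]
contact_force: [-0.2, -1.0, 0.8]
gripper_width: -0.0
```

Run:
```python
from h import *
from bench import *
go([2,40,155])
b=get_image("side")
for n,P in dict(fin=[0,-25,162],finopen5=[0,-30,162],bar0=bar(0),bar1=bar(.1)).items(): print(n,((proj(b,planter(X,[P]))[0]-[180,80])*3).round())
cv2.imwrite("pics/g6.png",cv2.resize(b["image"][80:260,180:380,::-1],(600,540),interpolation=cv2.INTER_CUBIC))
```

```text
t 23.35 pf pos [  2.2 -85.4 276.5] w -0.0 F [-0.2 -1.   0.8]
tool y yaw 172.36 z [-0.  0. -1.]
shift cm [-12.54   0.03  12.15]
fin [327. 240.]
finopen5 [330. 235.]
bar0 [275. 300.]
bar1 [273. 294.]
```

View pics/g6.png

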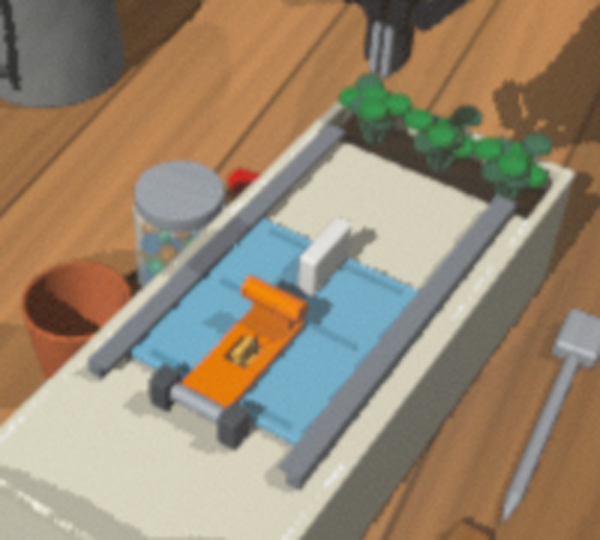

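The bar at (273,299) and the fin top at (325,242) match their predicted flat and shut pixels, and the catch sits in the slot. A 5 mm panel offset would be only about 6 px here, so I'll nudge the fin from behind as a check.

servo_tool --pt "0 0 0 2.5 0 0 0" --pt "0 0 0 2.5 0 0 0" --pt "0 0 0 2.5 0 0 0" --pt "0 0 0 2.5 0 0 0" --pt "0 0 0 2.3 0 0 0" --pt "0 -1 0 0 0 0 0" --pt "0 -0.7 0 0 0 0 0" --pt "0 -0.3 0 0 0 0 0" --pt "0 -0.2 0 0 0 0 0" --pt "0 0 0 0 0 0 0"

```text
clock: 24.4
position: [559.5, -96.2, 154.7]
ee_rot: [-0.659, 0.752, -0.001, 0.001]
contact_force: [0.4, 0.1, -0.5]
gripper_width: 0.2
```

servo_tool --pt "0 -0.2 0 0 0 0 0" --pt "0 -0.2 0 0 0 0 0" --pt "0 0 0 0 0 0 0"

```text
clock: 24.7
position: [559.3, -95.0, 154.4]
ee_rot: [-0.659, 0.752, -0.001, -0.001]
contact_force: [0.3, -8.0, 1.3]
gripper_width: 0.1
```

servo_tool --pt "0 -0.2 0 0 0 0 0" --pt "0 -0.1 0 0 0 0 0" --pt "0 0 0 0 0 0 0"

```text
clock: 25.0
position: [559.3, -94.8, 154.5]
ee_rot: [-0.659, 0.752, -0.002, -0.003]
contact_force: [0.5, -18.2, 0.1]
gripper_width: 0.1
```

The panel holds firm against 18 N, so it is shut. I'll back off, rise and hand in.

servo_tool --pt "0 1 0 0 0 0 0" --pt "0 1.5 0 0 0 0 0" --pt "0 0 0 -2 0 0 0" --pt "0 0 0 -2.5 0 0 0" --pt "0 0 0 -2.5 0 0 0" --pt "0 0 0 -2.5 0 0 0" --pt "0 0 0 -2.5 0 0 0" --pt "0 0 0 0 0 0 0" --pt "0 0 0 0 0 0 0"

```text
clock: 25.9
position: [556.4, -114.6, 273.9]
ee_rot: [-0.659, 0.752, 0.0, 0.001]
contact_force: [0.4, 0.1, -0.5]
gripper_width: 0.2
```

Run:
```python
from h import *
from bench import *
go([0,0,0])
b=get_image("side"); a=pickle.load(open("side0.pkl","rb"))
cv2.imwrite("pics/g7.png",cv2.resize(np.hstack([a["image"][100:350,150:400],b["image"][100:350,150:400]])[:,:,::-1],(800,400)))
```

```text
t 25.9 pf pos [  2.1 -81.2 273.9] w 0.2 F [ 0.4  0.1 -0.5]
tool y yaw 172.41 z [ 0.001  0.001 -1.   ]
shift cm [-8.09  0.24 27.4 ]
```

View pics/g7.png

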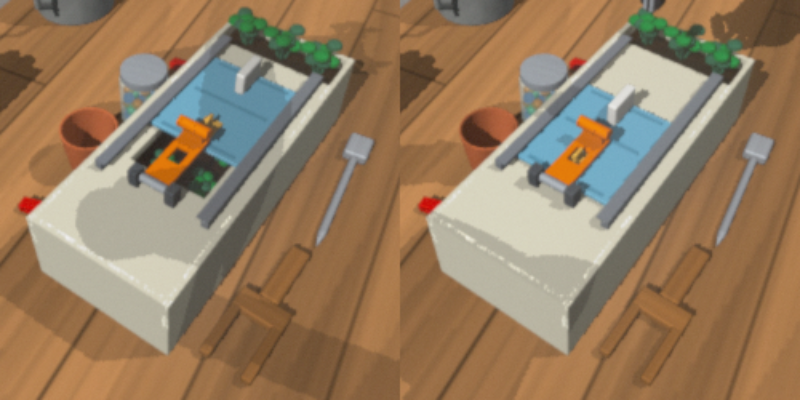

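Before (left) and after (right): the panel is shut, the hasp is flat with the catch through its slot at (580,152), and the jar, pot, clips, spike and lifter look unmoved.

```bash
python3 -c "
from bench import *
print(job_done())"
```

```text
the job is handed in; nothing more can be done
None
```

The vent panel is shut, the hasp lies flat over the brass catch, and I handed the job in at about 26 s of the 51 s allowed. No verdict was reported.

I pinched the hasp bar and swung it up to about 1.5 rad. Then I slid the panel by its fin against the stop, swung the hasp down over the catch, and pressed the bar down from above with the fingers closed.

- **Hasp:** it held against a press of about 19 N at the height expected for flat, and the catch shows through its slot.
- **Panel:** it did not move against an 18 N push at the stop, nor against a second 18 N push on the fin after the hasp was down.
- **Bystanders:** the before and after side pictures show the spike, jar, lifter, clips and pot where they were. I judged this by eye and did not measure it.
- **Gripper:** it finished about 110 mm clear above the panel, with no contact force.

**Disagreements:**
- The planter fit was about 2 mm off in x and about 5 mm off in y at the panel stop.
- The bar slipped a few mm in the grip on the way down, which is why I added the press from above.

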